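# Roll a feed roller onto the inspection bed and press it home

### The job

Roll the aluminium feed roller along the white inspection board until it lies on the steel strip between the tape ticks; let it turn as it goes, do not lift it or drag it. Then press down on top of it until the strip has sunk fully home, lean on it with about 12 N (never over 25 N) for a good half second, and leave the roller lying still in the slot. Leave the tray, jar and loupe on the bench alone.

Things in the scene. Friction and masses are not known exactly. Their poses are not given: they have to be found in the camera images.
- board: White inspection board fixed to the bench, 200 x 420 mm, 14 mm thick, level. Origin: centre of its underside (on the bench, z = 0). x runs across its 200 mm width, y along its 420 mm length, z up. A slot 150 mm (x) by 36 mm (y) goes across it, centred at y = +100 mm; the steel strip fills it.
- nest (a point): Centre of the slot at the level of the board's top face (14 mm above the bench); axes as the board's. It is fixed and does not sink with the strip.
- bed (a joint): How far the steel strip (148 x 34 mm) in the slot is pressed down: 0 = up (0 to 1.5 mm below the board's top, differs each time), 0.0035 m = home on a hard stop. No spring: gives way at about 10 N total load, stays where left; the roller alone cannot sink it. Within 3 mm of the slot's centre the roller goes fully down, held by the slot's edges; further off it may jam.
- roller: Loose plain aluminium cylinder, 50 mm diameter, 110 mm long, a 12 mm journal 16 mm long at each end, 0.3 to 0.46 kg. Lies on the board on the -y side of the slot, 110 to 180 mm from its centre, axis nearly along the board's x. Origin: its centre, 25 mm above what it lies on. Own x is the axis; y, z turn as it rolls, z up at the start. Rolls freely and coasts if let go while moving.
- carrier: Black divided component tray, 75 x 75 x 14 mm, loose on the bench beside the board. Origin: centre of its underside. Leave alone.
- jar: Small amber screw-lid jar, 40 mm diameter, 40 mm tall, loose on the bench beside the board. Origin: centre of its underside. Leave alone.
- loupe: Black eye loupe, 34 mm diameter, 34 mm tall, loose on the bench beside the board. Origin: centre of its underside. Leave alone.
Things that resemble listed ones, but are neither listed nor needed, are in the scene too. What is meant by the roller is not orange or pink, and is the larger of those in its own colour.

How it is judged:
On the way, in this order (a step that is already met when the one before it is completed fails the run):
1. the roller, still more than 20 mm short of the slot's centre, has turned over by half a turn (to within about 30 degrees) (angle between roller's own z axis and vertical above 2.6 rad and y of roller in the frame of nest below -0.02 m).
2. the strip is down at least 2.9 mm of its 3.5 mm and the fingers press on the roller with more than 8 N, for 0.3 s (value of joint bed above 0.0029 m and contact force between the fingers and roller above 8 N), for 0.3 s.
At the end, for the whole second after the job is handed in: The strip is pressed down at least 2.9 mm of its 3.5 mm, and the roller lies at rest in the slot: its centre within 5 mm of the slot's centre along the board's y and 25 mm along its x, no more than 22.5 mm above the board's top, its axis within 4 degrees of the slot's, slower than 10 mm/s (value of joint bed above 0.0029 m and y of roller in the frame of nest between -0.005 and 0.005 m and x of roller in the frame of nest between -0.025 and 0.025 m and z of roller in the frame of nest below 0.0225 m and angle between the x axis of roller and the x axis of nest, either way round below 0.07 rad and linear speed of roller below 0.01 m/s); the robot touches nothing.
It fails at once if the robot pushes on the roller with more than 25 N (contact force between any of the fingers, the arm and roller above 25 N).
It fails at once if the roller is lifted off the board (centre over 50 mm above the bench) (height (world z) of roller above 0.05 m).
It fails at once if the roller falls off the board (height (world z) of roller below 0.03 m).
It fails at once if the tray, jar or loupe is moved by more than 15 mm (distance of any of carrier, jar, loupe from where it was at the start of the episode above 0.015 m).
It also fails if it takes over 72 s, if anything falls off the work surface, if the arm or the gripper's body presses on something with over 40 N, if the wrist force passes 120 N, or if a joint passes its speed limit or range.

### The arm

A 6-joint arm with a two-finger parallel gripper is mounted at the origin on the work surface. World frame = base frame: x ahead of the robot, y to its left, z up, the work surface at z = 0. Lengths are in m, angles in rad, forces in N, time in s.
With the tool pointing down it reaches from about 0.375 to 0.9 m from the base axis. Payload 3.1 kg.
Tool frame: the origin (TCP) lies at the centre of the arm's flange, where the gripper is bolted on; the fingertips stand robot.tip_extent ahead of it and the grasp point (between the pads) lies 164 mm ahead of it (robot.tip_extent is the distance from the TCP to the fingertips, in m); z points along the fingers, y is the line along which they close (so a half turn about z gives the same grasp; the last joint's range is limited). The gripper opens to 87 mm and grips with 3 to 60 N. Pads are 19 mm wide; open, the fingers measure 117 mm over their backs; the gripper's body (75 mm by 190 mm) begins 51 mm behind the grasp point.
Start: joints at [1.145, 0.527, 1.433, -0, 1.181, -0.178], TCP at [0.153, 0.606, 0.405] pointing down, gripper open.
Joint ranges: [-3.08, 3.08], [-0.75, 2.2], [0.22, 2.44], [-1.43, 4.57], [0, 2.65], [-2.85, 2.85]. Speed limits (rad/s): [2.79, 2.79, 3.14, 3.14, 3.14, 3.14].

### API

Orientations are given as a unit quaternion [x, y, z, w].
In Python, from rig import get_obs, camera, hand_in, cut_out, robot gives the robot as it stands.
- The arm moves only by the tool step_arm, never from a script. Its argument "rows" is a list of rows, each a list of 6 numbers: the shift along the world's x, y, z in m, then the turn, a rotation vector about the world's x, y, z in degrees. A call has 1 to 12 rows; each row shifts and turns the commanded pose from where the row before left it; what a row does not reach is not made up. A row lasts 1/8 s, in which the tool goes at most 62.5 mm and 10.7 degrees, less where a joint would pass 70% of its speed; a pose out of reach is approached as far as the arm can. A call is refused whole if a number of a shift passes 0.0625 or a number of a turn 10.7, either way. A call with a gripper value outside its range is refused whole. "jaw" is the finger opening in m, from 0 to 0.087, set as the call begins (left out, the last holds). The fingers move at their own pace and stop on an object; "squeeze" is the grip in N (left out, the last holds). Time passes only in rows, so rows that do not move let the fingers close. It gives the time, the measured TCP pose, the force, the opening and the grip force at its end, in the units of the state.
- get_obs(): the state, without advancing time (a new reading comes with each control period).
- camera(name): name is "scene" or "top"; returns a dict with "pixels" (420x560x3 uint8, blue, green, red), "depth" (420x560 float32, m along the optical axis (not along the pixel's ray), 0 where there is no reading), "fov_y" (degrees; the focal length in pixels is half the picture's height over the tangent of half this angle, whatever the lens; pixels are square), "cx", "cy" (the principal point, pixels), "k1" (the pictures are not rectified: a ray, as slopes to the right and down, at radius r is drawn at 1 + k1 r^2 times it, then the intrinsics apply), "extrinsics" (4x4, takes a point from camera to world coordinates). Camera axes: x right, y up, looking along -z (the intrinsics and any distortion apply to the point x, -y, -z); pixel columns grow to the right and rows downward; lengths in m; the calibration is good to about 2 mm. A picture is of the moment at which its call begins.
- hand_in(): hands the job in; it is judged then, once.
Trained networks look in the newest picture that a camera, given by its name, has taken for a name from the list of things; names that differ only in an ending like _2 or _b are one class to them, and where a whole thing is asked for, a point or a joint stands for the part that bears it (a point fixed in the world has none). Each returns a list of dicts, best first, with "confidence" (0 to 1); they miss things now and then, are a little off and sometimes report something else, mostly with a low value. They report only what shows in the picture. A call takes as long as a camera call. They do not tell look-alikes from the thing itself.
- cut_out(label, camera): "region" (420x560 bool, what is visible of it) and "extent" ([centre column, centre row, width, height] in pixels, round what is visible of it).
The state is a dict: "time": time; "q": joint angles; "joint_velocities": joint speeds; "joint_torque": joint torques, N m; "position": TCP position; "tool_rot": TCP orientation; "ft_force": force on the tool from outside, world axes, zero at the start; "moment": the same for the moment, N m; "grip_width": finger opening in m; "grip_force": force on a finger pad.
Only numpy, scipy, OpenCV 4.12 (cv2) and the standard library are available. Lean on these libraries where they do the work, as an engineer would, in place of code of your own. Each camera call takes 0.05 s, during which the arm holds its last target. There are 200 camera calls.

## Working session

There is one attempt and no reset: what is moved stays moved. The work goes in short steps, Python scripts to look and compute and a tool call to move; the robot and the scene stay as the last step left them, time stands still between calls to the robot, and variables do not carry over. Pictures are saved under pics/ and viewed, at most 10 in all, crops included, and the job is handed in when it is done.

Besides the shell and the picture viewer there is one more tool, called after "Call:" as name(argument=value, ...), one argument or row to a line, values as JSON. step_arm: Moves the arm, as the interface text tells. Its arguments: {"type":"object","properties":{"rows":{"type":"array"},"jaw":{"type":"number"},"squeeze":{"type":"number"}},"required":["rows"]}

```bash
ls; mkdir -p pics; cat > h.py <<'E'
import numpy as np, cv2
from rig import get_obs, camera, hand_in, cut_out, robot
def cal(c):
    f=210/np.tan(np.radians(c["fov_y"])/2)
    return np.array([[f,0,c["cx"]],[0,f,c["cy"]],[0,0,1]]), np.array([c["k1"],0,0,0,0])
def rays(c,uv):
    K,d=cal(c)
    p=cv2.undistortPoints(np.array(uv,float).reshape(-1,1,2),K,d).reshape(-1,2)
    E=np.array(c["extrinsics"]);v=np.c_[p[:,0],-p[:,1],-np.ones(len(p))]
    return E[:3,3], v@E[:3,:3].T
def at_z(c,uv,z):
    o,v=rays(c,uv); return o+v*((z-o[2])/v[:,2])[:,None]
def at_depth(c,uv):
    o,v=rays(c,uv); d=np.array([c["depth"][int(round(y)),int(round(x))] for x,y in uv]); return o+v*d[:,None]
E
python3 - <<'E'
from h import *
print(robot.tip_extent,get_obs())
for n in("scene","top"):
    c=camera(n); cv2.imwrite(f"pics/{n}0.png",c["pixels"]); print(n,c["fov_y"],c["k1"],np.round(c["extrinsics"],3).tolist())
    for l in("roller","board","bed","jar","loupe","carrier"):
        for r in cut_out(l,n): print(l,r["confidence"],np.round(r["extent"]))
E
```

```text
pics
0.1822 {'time': 0.0, 'q': array([ 1.14447766e+00,  5.28424281e-01,  1.43388823e+00,  6.76714400e-06,
        1.18140204e+00, -1.78502358e-01]), 'joint_velocities': array([ 1.23063072e-03, -7.70962569e-04, -5.21406646e-05, -4.65539105e-05,
        7.80350903e-04,  8.22771628e-04]), 'joint_torque': array([ 1.18755110e-03, -4.40036523e+01, -1.76596284e+01,  6.34217751e-02,
        5.81975095e-02, -1.44431242e-04]), 'position': array([0.15313186, 0.60559432, 0.40380144]), 'tool_rot': array([ 1.23592543e-01,  9.92332483e-01, -1.01187275e-03, -3.18961100e-04]), 'ft_force': array([0.16199627, 0.66087591, 0.50667846]), 'moment': array([ 0.04159878,  0.00058564, -0.00059595]), 'grip_force': 0.0, 'grip_width': 0.08678614538098747}
scene 46.112045543640434 -0.13645709849658375 [[0.012, -0.853, 0.521, 1.16], [1.0, 0.011, -0.006, -0.099], [-0.001, 0.521, 0.853, 0.861], [0.0, 0.0, 0.0, 1.0]]
roller 0.96 [288. 148.  37.  54.]
roller 0.75 [318. 291.  21.  53.]
roller 0.67 [215. 271.  72.  44.]
board 0.58 [293. 158. 209. 117.]
bed 0.96 [338. 162.  23.  58.]
jar 0.9 [280. 214.  24.  28.]
loupe 0.69 [226. 212.  13.  22.]
carrier 0.79 [334. 230.  41.  41.]
top 50.775608452216204 -0.13805506874839496 [[-0.016, 0.986, -0.165, 0.537], [-1.0, -0.013, 0.019, -0.091], [0.017, 0.165, 0.986, 0.94], [0.0, 0.0, 0.0, 1.0]]
roller 0.95 [267. 290.  38.  72.]
roller 0.71 [412. 278.  45.  25.]
roller 0.62 [241. 146.  18.  40.]
roller 0.58 [329. 161.  60.  41.]
board 0.97 [258. 289. 216. 142.]
bed 0.57 [214. 281.  32.  75.]
jar 0.85 [277. 220.  14.  21.]
loupe 0.63 [326. 222.  12.  14.]
carrier 0.68 [224. 206.  34.  39.]
carrier 0.27 [268. 290.  38.  70.]
```

View pics/top0.png

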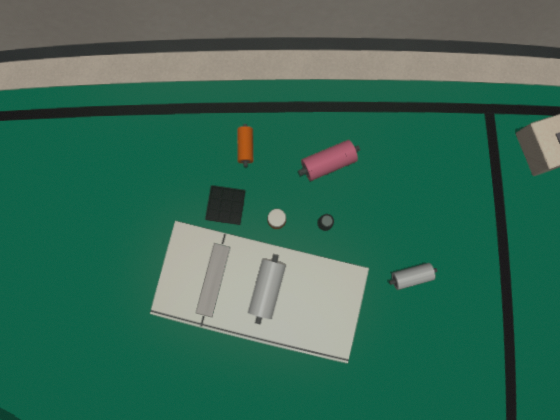

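View pics/scene0.png

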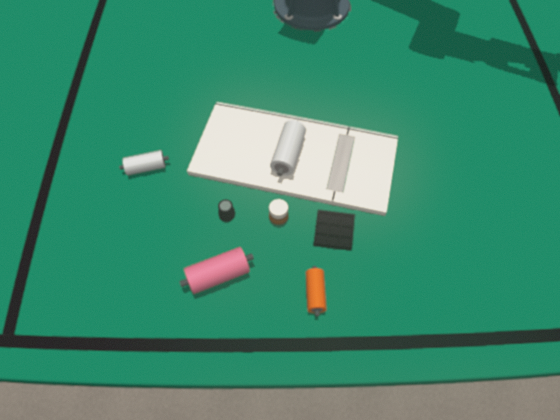

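```bash
cat > m.py <<'E'
from h import *
from scipy.optimize import least_squares
def look(n):
    c=camera(n); p=c["pixels"]; g=p.min(2)
    r=[r for r in cut_out("roller",n)]
    return c,p,g,r
E
python3 - <<'E'
from m import *
tiles=[]
for n,roi in(("top",(140,210,240,160)),("scene",(180,95,230,120))):
    c,p,g,rs=look(n)
    x,y,w,h=roi
    m=np.zeros(g.shape,np.uint8); m[y:y+h,x:x+w]=(p[y:y+h,x:x+w,2]>95)
    m=cv2.morphologyEx(m,cv2.MORPH_CLOSE,np.ones((7,7)))
    k,l,s,_=cv2.connectedComponentsWithStats(m); i=1+s[1:,4].argmax()
    ys,xs=np.nonzero(l==i); hull=cv2.convexHull(np.c_[xs,ys].astype(np.int32))
    q=at_z(c,hull[:,0],.014)[:,:2]
    (cx,cy),(a,b),th=cv2.minAreaRect((q*1000).astype(np.float32)); print(n,"rect",cx,cy,a,b,th)
    q4=cv2.approxPolyN(hull,4)[0]; print(q4.tolist(), np.round(at_z(c,q4,.014)*1000,1).tolist())
    for r in cut_out("bed",n)[:1]:
        ys,xs=np.nonzero(r["region"]); q=at_z(c,np.c_[xs,ys],.0135)[:,:2]*1000
        print("bed",cv2.minAreaRect(q.astype(np.float32)))
    r=rs[0]; ys,xs=np.nonzero(r["region"]); q=at_depth(c,np.c_[xs,ys])*1000
    top=q[q[:,2]>np.percentile(q[:,2],75)]
    print("roller z",np.percentile(q[:,2],[1,50,90,99]),"topmean",top.mean(0),"all",q.mean(0))
    e=np.linalg.eigh(np.cov(q[q[:,2]>35][:,:2].T)); print("axis",e)
    tiles.append(cv2.resize(p[y:y+h,x:x+w],None,fx=800/w*.95,fy=800/w*.95)[:,:760])
    cv2.imwrite(f"pics/crop_{n}.png",tiles[-1])
    for lab in("jar","loupe","carrier"):
        for r in cut_out(lab,n)[:1]: print(lab,np.round(at_depth(c,[r["extent"][:2]])*1000))
E
```

```text
top rect 521.8217163085938 -60.178314208984375 422.835205078125 202.1359100341797 75.51049041748047
[[348, 364], [149, 314], [174, 220], [369, 267]] [[369.5, -240.0, 14.0], [476.4, 169.6, 14.0], [672.9, 120.1, 14.0], [567.7, -290.6, 14.0]]
bed ((546.9954833984375, 36.39920425415039), (37.08798599243164, 148.39285278320312), 75.26007080078125)
roller z [ 6.73858007 35.45457029 39.10269166 41.21435701] topmean [ 546.34157551 -378.41442704   43.87066676] all [ 546.76731579 -377.60174149   34.62667635]
axis EighResult(eigenvalues=array([ 50.25304779, 753.18557514]), eigenvectors=array([[-0.9857122 , -0.16843832],
       [-0.16843832,  0.9857122 ]]))
jar [[ 670. -100.   46.]]
loupe [[ 659. -200.   36.]]
carrier [[708.  13.   7.]]
scene rect 549.1991577148438 -67.76516723632812 425.5448913574219 264.535400390625 75.37195587158203
[[387, 214], [166, 214], [216, 100], [399, 134]] [[676.6, 119.0, 14.0], [670.9, -321.2, 14.0], [367.3, -238.7, 14.0], [473.0, 172.3, 14.0]]
bed ((546.6552124023438, 37.48004150390625), (35.445159912109375, 149.11766052246094), 74.7081527709961)
roller z [17.33567719 58.54797487 63.90515735 67.42691997] topmean [547.66593544 -75.10157884  91.09821801] all [544.77022889 -76.50521069  61.55617175]
axis EighResult(eigenvalues=array([ 237.90243876, 4734.86530469]), eigenvectors=array([[-0.09702722, -0.99528173],
       [-0.99528173,  0.09702722]]))
jar [[686. -98.  39.]]
loupe [[ 675. -202.   33.]]
carrier [[717.  13.  10.]]
```

View pics/crop_top.png

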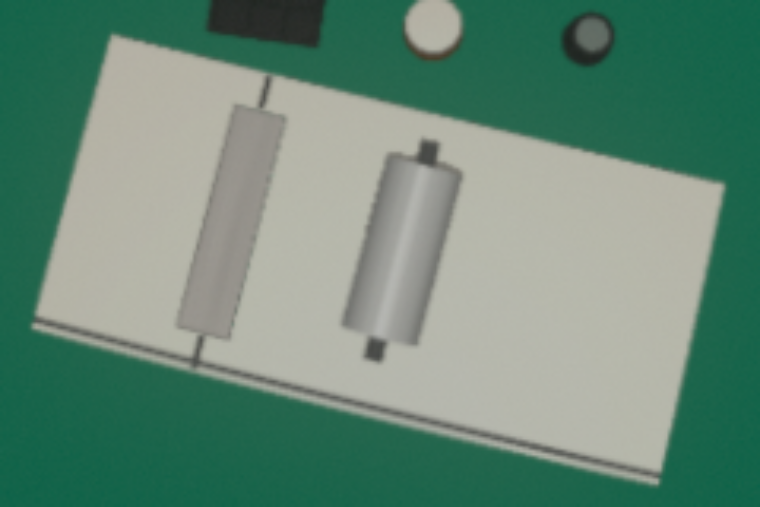

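```bash
cat >> m.py <<'E'
def roller(n):
    c=camera(n); r=max((r for r in cut_out("roller",n)), key=lambda r: (r["region"]&BM[n]).sum())
    m=r["region"]
    ys,xs=np.nonzero(m); q=at_z(c,np.c_[xs,ys],.039)[:,:2]*1000
    rc=cv2.minAreaRect(q.astype(np.float32)); bx=cv2.boxPoints(rc)
    e=bx[1]-bx[0]; f=bx[2]-bx[1]; e=e if np.hypot(*e)>np.hypot(*f) else f
    d=at_depth(c,np.c_[xs,ys])*1000; d=d[d[:,2]>50]
    a=(np.degrees(np.arctan2(e[1],e[0]))+90)%180-90
    v,w=np.linalg.eigh(np.cov(q.T)); w=w[:,1]
    a2=(np.degrees(np.arctan2(w[1],w[0]))+90)%180-90
    mid=np.array(rc[0])
    print(n,r["confidence"],"rect",np.round(mid,1),np.round(rc[1],1),"ang",round(a,1),round(a2,1),"depth top",np.round(np.median(d,0),1),np.round(np.percentile(d[:,2],[50,95]),1) if len(d) else "")
    yb=np.array([.2526,.9676]); xb=np.array([.9676,-.2526]); dd=mid-[547,36.8]
    print("  nest frame x,y:",round(dd@xb,1),round(dd@yb,1))
BM={"top":np.zeros((420,560),bool),"scene":np.zeros((420,560),bool)}
BM["top"][220:362,150:368]=1; BM["scene"][100:205,190:398]=1
E
python3 -c "
from m import *
roller('top');roller('scene')"
```

```text
top 0.93 rect [ 547.  -377.1] [ 37.3 101.8] ang -77.7 -77.4 depth top [537.  -91.  940.5] [940.5 940.5]
  nest frame x,y: 104.5 -400.5
scene 0.97 rect [524.9 -75.1] [ 50.6 150.3] ang -15.6 -15.2 depth top [532.2 -74.6  60.6] [60.6 64.9]
  nest frame x,y: 6.9 -113.9
```

```bash
python3 -c "
from m import *
roller('top');roller('top');roller('scene')"
```

```text
top 0.86 rect [526.5 -74.2] [ 52.2 138.8] ang -15.0 -15.2 depth top [528.3 -75.1  62.5] [62.5 66.7]
  nest frame x,y: 8.2 -112.6
top 0.67 rect [527.6 -74.8] [ 50.4 142.2] ang -15.6 -14.6 depth top [526.9 -75.1  62.4] [62.4 66.8]
  nest frame x,y: 9.4 -112.8
scene 0.57 rect [525.  -74.8] [ 52.6 151.4] ang -15.7 -15.4 depth top [532.6 -74.8  60.6] [60.6 64.9]
  nest frame x,y: 6.9 -113.6
```

Call:
step_arm(
  rows=[
    [0.0155,-0.0283,0,0,0,-0.4],
    [0.0155,-0.0283,0,0,0,0],
    [0.0155,-0.0283,0,0,0,0],
    [0.0155,-0.0283,0,0,0,0],
    [0.0155,-0.0283,0,0,0,0],
    [0.0155,-0.0283,0,0,0,0],
    [0.0155,-0.0283,0,0,0,0],
    [0.0155,-0.0283,0,0,0,0],
    [0.0155,-0.0283,0,0,0,0],
    [0.0155,-0.0283,0,0,0,0],
    [0.0155,-0.0283,0,0,0,0],
    [0.0155,-0.0283,0,0,0,0],
  ],
)

```text
time: 3.3
position: [0.3397, 0.2654, 0.405]
tool_rot: [0.127, 0.992, 0.0, 0.0]
ft_force: [0.3, 0.1, -0.4]
grip_width: 0.087
grip_force: 0.0
```

Call:
step_arm(
  rows=[
    [0.0155,-0.0283,0,0,0,0],
    [0.0155,-0.0283,0,0,0,0],
    [0.0155,-0.0283,0,0,0,0],
    [0.0155,-0.0283,0,0,0,0],
    [0.0155,-0.0283,0,0,0,0],
    [0.0155,-0.0283,0,0,0,0],
    [0.0155,-0.0283,0,0,0,0],
    [0.0155,-0.0283,0,0,0,0],
    [0.0155,-0.0283,0,0,0,0],
    [0.0155,-0.0283,0,0,0,0],
    [0.0155,-0.0283,0,0,0,0],
    [0.0155,-0.0283,0,0,0,0],
  ],
)

```text
time: 4.8
position: [0.5257, -0.0743, 0.4049]
tool_rot: [0.127, 0.992, 0.0, 0.0]
ft_force: [-1.0, -0.9, 0.2]
grip_width: 0.0869
grip_force: 0.0
```

Call:
step_arm(
  rows=[
    [0,0,0,0,0,0],
    [0,0,0,0,0,0],
  ],
)

```text
time: 5.05
position: [0.5247, -0.0729, 0.4045]
tool_rot: [0.127, 0.992, 0.0, -0.001]
ft_force: [-0.2, -0.3, -0.2]
grip_width: 0.0871
grip_force: 0.0
```

Call:
step_arm(
  rows=[
    [0.0015,-0.0015,-0.02,0,0,0],
    [0,0,-0.02,0,0,0],
    [0,0,-0.02,0,0,0],
    [0,0,-0.02,0,0,0],
    [0,0,-0.02,0,0,0],
    [0,0,-0.02,0,0,0],
    [0,0,-0.02,0,0,0],
    [0,0,-0.02,0,0,0],
    [0,0,-0.02,0,0,0],
    [0,0,-0.01,0,0,0],
    [0,0,-0.006,0,0,0],
    [0,0,0,0,0,0],
  ],
)

```text
time: 6.55
position: [0.5267, -0.0745, 0.2088]
tool_rot: [0.127, 0.992, 0.0, -0.0]
ft_force: [0.4, -0.4, 0.4]
grip_width: 0.0869
grip_force: 0.0
```

```bash
python3 -c "
from m import *
roller('scene'); c=camera('scene'); cv2.imwrite('pics/s1.png',cv2.resize(c['pixels'][80:240,170:410],None,fx=3,fy=3)); print(get_obs()['position'])"
```

```text
scene 0.88 rect [538.4 -78.3] [ 51.9 122.5] ang -14.0 -15.1 depth top [549.1 -78.8  60.5] [60.5 64.7]
  nest frame x,y: 20.8 -113.5
[ 0.52695568 -0.07482074  0.20933202]
```

View pics/s1.png

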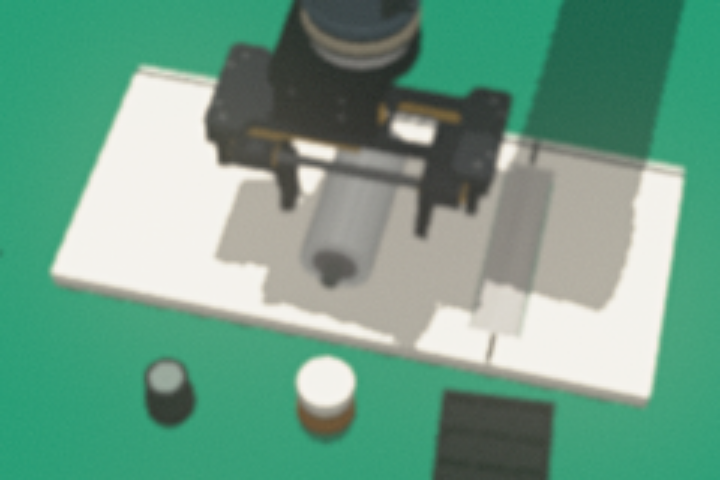

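Call:
step_arm(
  jaw=0.056,
  squeeze=3,
  rows=[
    [0,0,0,0,0,0],
    [0,0,0,0,0,0],
    [0,0,0,0,0,0],
    [0,0,0,0,0,0],
    [0,0,0,0,0,0],
    [0,0,0,0,0,0],
  ],
)

```text
time: 7.45
position: [0.5268, -0.0748, 0.2087]
tool_rot: [0.127, 0.992, 0.0, -0.0]
ft_force: [0.2, -0.1, 0.1]
grip_width: 0.0563
grip_force: 0.0
```

Call:
step_arm(
  rows=[
    [0.00013,0.00048,0,0,0,0],
    [0.00025,0.00097,0,0,0,0],
    [0.00038,0.00145,0,0,0,0],
    [0.0005,0.00194,0,0,0,0],
    [0.00063,0.00242,0,0,0,0],
    [0.00063,0.00242,0,0,0,0],
    [0.00063,0.00242,0,0,0,0],
    [0.00063,0.00242,0,0,0,0],
    [0.00063,0.00242,0,0,0,0],
  ],
)

```text
time: 8.57
position: [0.5312, -0.0577, 0.2087]
tool_rot: [0.127, 0.992, -0.0, -0.0]
ft_force: [-0.1, -0.4, 0.1]
grip_width: 0.0558
grip_force: 0.1
```

```bash
python3 -c "
from m import *
roller('scene');roller('top'); print(get_obs()['position'],get_obs()['ft_force'])"
```

```text
scene 0.77 rect [543.2 -63.8] [ 52.7 122.3] ang -14.6 -14.5 depth top [554.5 -64.9  60.2] [60.2 64.9]
  nest frame x,y: 21.7 -98.3
top 0.45 rect [530.2 -66.7] [ 46.2 139.5] ang -7.0 -15.8 depth top [579.6 -74.5  62.5] [62.5 67.2]
  nest frame x,y: 9.9 -104.4
[ 0.53116347 -0.05776764  0.20873985] [-0.36395186  0.56333643 -0.47382148]
```

```bash
python3 -c "
from m import *
roller('scene');roller('scene');roller('scene');roller('scene'); print(get_obs()['position'],get_obs()['ft_force'])"
```

```text
scene 0.72 rect [543.8 -62.1] [ 50.9 117.4] ang -14.9 -14.2 depth top [556.7 -63.   60.6] [60.6 65. ]
  nest frame x,y: 21.8 -96.5
scene 0.98 rect [543.4 -61.8] [ 51.5 123. ] ang -16.6 -15.2 depth top [554.8 -62.5  60.6] [60.6 65.3]
  nest frame x,y: 21.4 -96.3
scene 0.61 rect [533.  -58.9] [ 51.9 144.6] ang -16.6 -16.3 depth top [554.2 -62.1  60.4] [60.4 65.6]
  nest frame x,y: 10.6 -96.1
scene 0.68 rect [543.5 -61.7] [ 51.8 122.7] ang -15.8 -16.7 depth top [554.9 -61.9  60.3] [60.3 65.2]
  nest frame x,y: 21.5 -96.2
[ 0.53116595 -0.05789733  0.20874739] [-0.00745066 -0.4032721  -0.17303354]
```

Call:
step_arm(
  rows=[
    [0.00025,0.00097,0,0,0,0],
    [0.0005,0.00194,0,0,0,0],
    [0.00076,0.0029,0,0,0,0],
    [0.00101,0.00387,0,0,0,0],
    [0.00126,0.00484,0,0,0,0],
    [0.00126,0.00484,0,0,0,0],
    [0.00126,0.00484,0,0,0,0],
    [0.00126,0.00484,0,0,0,0],
    [0.00126,0.00484,0,0,0,0],
    [0.00126,0.00484,0,0,0,0],
    [0.00126,0.00484,0,0,0,0],
    [0.00126,0.00484,0,0,0,0],
  ],
)

```text
time: 10.68
position: [0.5439, -0.0092, 0.2088]
tool_rot: [0.127, 0.992, -0.0, 0.0]
ft_force: [-0.4, 0.3, 0.6]
grip_width: 0.0561
grip_force: 0.1
```

Call:
step_arm(
  rows=[
    [0.00126,0.00484,0,0,0,0],
    [0.00126,0.00484,0,0,0,0],
    [0.00126,0.00484,0,0,0,0],
    [0.00126,0.00484,0,0,0,0],
    [0.00101,0.00387,0,0,0,0],
    [0.00101,0.00387,0,0,0,0],
    [0.00076,0.0029,0,0,0,0],
    [0.00076,0.0029,0,0,0,0],
    [0.0005,0.00194,0,0,0,0],
    [0.0005,0.00194,0,0,0,0],
    [0.00025,0.00097,0,0,0,0],
    [0.00025,0.00097,0,0,0,0],
  ],
)

```text
time: 12.18
position: [0.5538, 0.0292, 0.2088]
tool_rot: [0.127, 0.992, -0.0, -0.0]
ft_force: [0.3, -1.2, -0.0]
grip_width: 0.0556
grip_force: 0.1
```

```bash
python3 -c "
from m import *
for i in range(4): roller('scene')
roller('top'); print(get_obs()['position'],get_obs()['ft_force'])"
```

```text
scene 0.9 rect [568.6  22.8] [ 52.8 121.5] ang -14.8 -16.6 depth top [578.4  21.5  59.7] [59.7 64.6]
  nest frame x,y: 24.4 -8.1
scene 0.96 rect [568.7  23.4] [ 51.9 122.5] ang -14.8 -16.5 depth top [577.9  22.1  60. ] [60.  65.1]
  nest frame x,y: 24.4 -7.5
scene 0.93 rect [568.3  23.1] [ 49.5 118.5] ang -17.8 -16.7 depth top [579.5  21.   59.8] [59.8 64.2]
  nest frame x,y: 24.1 -7.9
scene 0.56 rect [567.8  23.6] [ 50.7 119.7] ang -15.1 -15.6 depth top [578.7  21.5  59.7] [59.7 64.5]
  nest frame x,y: 23.5 -7.5
top 0.57 rect [612.9   9.7] [47.7 22.6] ang 66.7 68.3 depth top [609.   23.9  56.9] [56.9 63.6]
  nest frame x,y: 70.6 -9.6
[0.55385127 0.0292121  0.20874548] [-0.5499644  -0.46130965  0.49641911]
```

Call:
step_arm(
  rows=[
    [0.00013,0.00048,0,0,0,0],
    [0.0002,0.00077,0,0,0,0],
    [0.0002,0.00077,0,0,0,0],
    [0.0002,0.00077,0,0,0,0],
    [0.0002,0.00077,0,0,0,0],
    [0.0002,0.00077,0,0,0,0],
    [0.00015,0.00058,0,0,0,0],
    [0.00013,0.00048,0,0,0,0],
    [0,0,0,0,0,0],
    [0,0,0,0,0,0],
  ],
)

```text
time: 13.92
position: [0.5553, 0.0347, 0.2087]
tool_rot: [0.127, 0.992, 0.0, 0.0]
ft_force: [0.2, -0.0, 0.2]
grip_width: 0.0563
grip_force: 0.0
```

Call:
step_arm(
  jaw=0.0505,
  rows=[
    [0,0,0,0,0,0],
    [0,0,0,0,0,0],
    [0,0,0,0,0,0],
    [0,0,0,0,0,0],
  ],
)

```text
time: 14.42
position: [0.5553, 0.0347, 0.2087]
tool_rot: [0.127, 0.992, 0.0, -0.0]
ft_force: [0.1, 0.1, -0.2]
grip_width: 0.0508
grip_force: 0.0
```

```bash
python3 -c "
from m import *
for i in range(2): roller('scene')
roller('top'); print(get_obs()['position'],get_obs()['ft_force'])"
```

```text
scene 0.69 rect [570.4  30.9] [ 53.5 123.8] ang -16.0 -13.9 depth top [580.1  28.7  60.2] [ 60.2 108.7]
  nest frame x,y: 24.1 0.2
scene 0.84 rect [571.2  30.8] [ 49.8 122.3] ang -16.5 -15.7 depth top [580.5  29.   59.9] [59.9 64.2]
  nest frame x,y: 24.9 0.3
top 0.88 rect [ 794.5 -210.1] [ 50.8 142.6] ang -67.7 -67.4 depth top [ 796.2 -209.3   51.5] [51.5 54.4]
  nest frame x,y: 301.8 -176.4
[0.55524436 0.03465832 0.20873028] [-0.64464787  0.89824805  0.24678754]
```

Call:
step_arm(
  jaw=0.056,
  rows=[
    [0,0,0,0,0,0],
    [0,0,0,0,0,0],
    [0,0,0,0,0,0],
    [0,0,0,0,0,0],
  ],
)

```text
time: 15.22
position: [0.5553, 0.0346, 0.2088]
tool_rot: [0.127, 0.992, -0.0, 0.0]
ft_force: [-0.5, -0.4, 0.9]
grip_width: 0.0558
grip_force: 0.0
```

Call:
step_arm(
  jaw=0.087,
  rows=[
    [0,0,0,0,0,0],
    [0,0,0,0,0,0],
    [0,0,0,0,0,0],
    [0,0,0,0,0,0],
    [0,0,0.01,0,0,0],
    [0,0,0.015,0,0,0],
    [0,0,0.015,0,0,0],
    [0,0,0.01,0,0,0],
    [0,0,0,0,0,0],
  ],
)

```text
time: 16.35
position: [0.5556, 0.0346, 0.2601]
tool_rot: [0.127, 0.992, -0.0, 0.001]
ft_force: [0.3, 0.2, 0.1]
grip_width: 0.0871
grip_force: 0.0
```

```bash
python3 -c "
from m import *
for i in range(2): roller('scene')
roller('top');roller('top'); print(get_obs()['position'],get_obs()['ft_force'])
c=camera('scene'); cv2.imwrite('pics/s2.png',cv2.resize(c['pixels'][80:240,220:460],None,fx=3,fy=3))"
```

```text
scene 0.75 rect [560.3  34.8] [ 52.6 144.4] ang -15.5 -15.4 depth top [566.9  32.8  60. ] [60.  64.4]
  nest frame x,y: 13.4 1.4
scene 0.72 rect [561.7  34. ] [ 50.9 142.2] ang -15.1 -14.4 depth top [567.   32.5  59.8] [59.8 64.5]
  nest frame x,y: 15.0 1.1
top 0.54 rect [610.2   6.8] [35.3 12.3] ang 19.8 27.6 depth top [599.    2.7  55.1] [55.1 60. ]
  nest frame x,y: 68.7 -13.1
top 0.41 rect [609.2   6.6] [37.  15.4] ang 18.6 28.2 depth top [597.9   2.4  57.7] [ 57.7 384. ]
  nest frame x,y: 67.8 -13.5
[0.55515015 0.03463484 0.25826931] [ 0.39267751  0.92598095 -0.72754626]
```

View pics/s2.png

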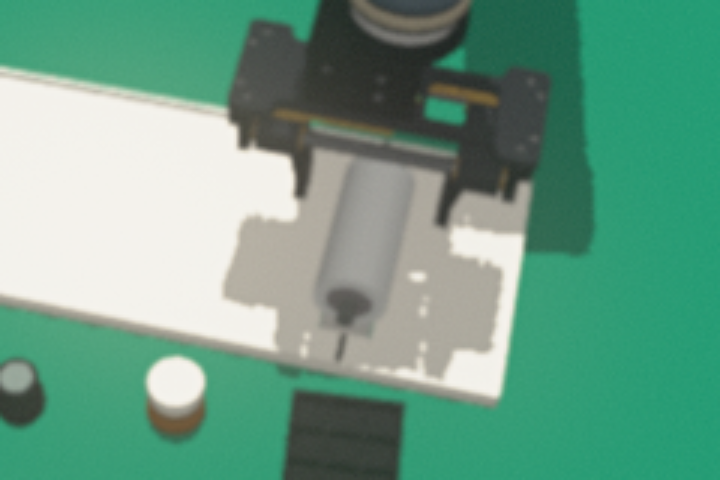

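Call:
step_arm(
  jaw=0.0,
  rows=[
    [0,0,0,0,0,0],
    [0,0,0,0,0,0],
    [0,0,0,0,0,0],
    [0,0,0,0,0,0],
    [0,0,0,0,0,0],
    [0,0,-0.004,0,0,0],
    [0,0,-0.003,0,0,0],
    [0,0,-0.002,0,0,0],
    [0,0,0,0,0,0],
  ],
)

```text
time: 17.92
position: [0.5552, 0.0347, 0.2495]
tool_rot: [0.127, 0.992, 0.0, -0.0]
ft_force: [-0.3, -0.2, -0.0]
grip_width: 0.006
grip_force: 0.0
```

```bash
python3 -c "
from m import *
for i in range(2): roller('scene')
print(get_obs()['position'],get_obs()['ft_force'])"
```

```text
scene 0.78 rect [567.3  32.1] [ 51.7 131.3] ang -13.8 -15.7 depth top [578.9  28.7  59.9] [59.9 67.3]
  nest frame x,y: 20.8 0.6
scene 0.59 rect [570.5  31. ] [ 51.6 122.6] ang -17.5 -17.8 depth top [582.9  26.8  59.1] [59.1 64.2]
  nest frame x,y: 24.2 0.3
[0.55532577 0.03462898 0.2498183 ] [-0.47080521  0.4186654   0.86247658]
```

Call:
step_arm(
  rows=[
    [0,0,-0.001,0,0,0],
    [0,0,-0.001,0,0,0],
    [0,0,-0.0005,0,0,0],
    [0,0,0,0,0,0],
  ],
)

```text
time: 18.62
position: [0.5552, 0.0346, 0.2472]
tool_rot: [0.127, 0.992, -0.0, -0.0]
ft_force: [0.5, -0.1, 0.1]
grip_width: 0.0005
grip_force: 0.0
```

Call:
step_arm(
  rows=[
    [0,0,-0.0005,0,0,0],
    [0,0,-0.0005,0,0,0],
    [0,0,0,0,0,0],
  ],
)

```text
time: 19.0
position: [0.5552, 0.0347, 0.2462]
tool_rot: [0.127, 0.992, -0.0, -0.0]
ft_force: [0.2, -0.4, 0.3]
grip_width: 0.0004
grip_force: 0.0
```

Call:
step_arm(
  rows=[
    [0,0,-0.0005,0,0,0],
    [0,0,-0.0005,0,0,0],
    [0,0,0,0,0,0],
  ],
)

```text
time: 19.38
position: [0.5553, 0.0347, 0.2456]
tool_rot: [0.127, 0.992, 0.0, 0.0]
ft_force: [-0.9, 0.1, 4.2]
grip_width: 0.0001
grip_force: 2.3
```

Call:
step_arm(
  rows=[
    [0,0,-0.0003,0,0,0],
    [0,0,0,0,0,0],
  ],
)

```text
time: 19.62
position: [0.5553, 0.0347, 0.2451]
tool_rot: [0.127, 0.992, 0.0, 0.0]
ft_force: [-1.5, 0.5, 5.3]
grip_width: 0.0002
grip_force: 2.3
```

Call:
step_arm(
  rows=[
    [0,0,-0.0003,0,0,0],
    [0,0,-0.0003,0,0,0],
    [0,0,0,0,0,0],
  ],
)

```text
time: 20.0
position: [0.5553, 0.0346, 0.2443]
tool_rot: [0.127, 0.992, -0.0, 0.0]
ft_force: [-1.2, 1.1, 4.8]
grip_width: 0.0006
grip_force: 2.2
```

Call:
step_arm(
  rows=[
    [0,0,-0.0003,0,0,0],
    [0,0,-0.0003,0,0,0],
    [0,0,0,0,0,0],
  ],
)

```text
time: 20.38
position: [0.5553, 0.0346, 0.2437]
tool_rot: [0.127, 0.992, -0.0, 0.0]
ft_force: [-0.9, 0.1, 4.5]
grip_width: 0.0005
grip_force: 2.1
```

Call:
step_arm(
  rows=[
    [0,0,-0.0003,0,0,0],
    [0,0,-0.0003,0,0,0],
    [0,0,0,0,0,0],
  ],
)

```text
time: 20.75
position: [0.5553, 0.0346, 0.2431]
tool_rot: [0.127, 0.992, -0.0, 0.0]
ft_force: [-0.5, -0.4, 4.7]
grip_width: 0.0001
grip_force: 2.2
```

Call:
step_arm(
  rows=[
    [0,0,-0.0003,0,0,0],
    [0,0,0,0,0,0],
  ],
)

```text
time: 21.0
position: [0.5553, 0.0346, 0.2428]
tool_rot: [0.127, 0.992, -0.0, 0.0]
ft_force: [-0.3, 1.2, 3.7]
grip_width: 0.0003
grip_force: 2.2
```

```bash
python3 -c "
from m import *
for i in range(2): roller('scene')
print(get_obs()['position'],get_obs()['ft_force'])"
```

```text
scene 0.65 rect [545.6 -63.3] [409.5 202.1] ang 75.0 70.9 depth top [1160.   -98.7  860.7] [860.7 860.7]
  nest frame x,y: 24.0 -97.2
scene 0.57 rect [573.9  30.4] [ 50.4 116.9] ang -16.1 -16.3 depth top [583.3  26.3  56.7] [56.7 61.6]
  nest frame x,y: 27.6 0.6
[0.55530056 0.03462683 0.24283683] [0.18243147 0.16426038 3.6347156 ]
```

Call:
step_arm(
  rows=[
    [0,0,-0.0003,0,0,0],
    [0,0,0,0,0,0],
  ],
)

```text
time: 21.45
position: [0.5553, 0.0346, 0.2426]
tool_rot: [0.127, 0.992, -0.0, 0.0]
ft_force: [-0.0, -0.3, 4.0]
grip_width: 0.0005
grip_force: 2.2
```

Call:
step_arm(
  rows=[
    [0,0,-0.0003,0,0,0],
    [0,0,0,0,0,0],
  ],
)

```text
time: 21.7
position: [0.5553, 0.0346, 0.2423]
tool_rot: [0.127, 0.992, 0.0, 0.0]
ft_force: [-1.1, 1.4, 5.2]
grip_width: 0.0003
grip_force: 2.6
```

Call:
step_arm(
  rows=[
    [0,0,-0.0003,0,0,0],
    [0,0,0,0,0,0],
  ],
)

```text
time: 21.95
position: [0.5553, 0.0347, 0.2423]
tool_rot: [0.127, 0.992, -0.0, 0.0]
ft_force: [-0.8, -0.4, 7.2]
grip_width: 0.0002
grip_force: 3.5
```

Home stop reached (position stays, force climbs). Raise to about 12 N.

Call:
step_arm(
  rows=[
    [0,0,-0.0004,0,0,0],
    [0,0,0,0,0,0],
  ],
)

```text
time: 22.2
position: [0.5553, 0.0347, 0.2423]
tool_rot: [0.127, 0.992, 0.0, 0.0]
ft_force: [-1.8, 0.0, 9.2]
grip_width: 0.0005
grip_force: 4.7
```

Call:
step_arm(
  rows=[
    [0,0,-0.0003,0,0,0],
    [0,0,0,0,0,0],
    [0,0,0,0,0,0],
  ],
)

```text
time: 22.58
position: [0.5553, 0.0347, 0.2422]
tool_rot: [0.127, 0.992, 0.0, 0.0]
ft_force: [-0.3, 0.1, 11.1]
grip_width: 0.0003
grip_force: 5.6
```

Call:
step_arm(
  rows=[
    [0,0,-0.0002,0,0,0],
    [0,0,0,0,0,0],
    [0,0,0,0,0,0],
    [0,0,0,0,0,0],
    [0,0,0,0,0,0],
    [0,0,0,0,0,0],
    [0,0,0,0,0,0],
    [0,0,0,0,0,0],
  ],
)

```text
time: 23.58
position: [0.5553, 0.0347, 0.2422]
tool_rot: [0.127, 0.992, 0.0, 0.0]
ft_force: [-2.1, -0.6, 13.3]
grip_width: 0.0005
grip_force: 6.2
```

Call:
step_arm(
  rows=[
    [0,0,0.001,0,0,0],
    [0,0,0.001,0,0,0],
    [0,0,0.003,0,0,0],
    [0,0,0.01,0,0,0],
    [0,0,0.03,0,0,0],
    [0,0,0.04,0,0,0],
    [0,0,0.04,0,0,0],
    [0,0,0.04,0,0,0],
    [0,0,0,0,0,0],
    [0,0,0,0,0,0],
  ],
)

```text
time: 24.82
position: [0.5547, 0.0347, 0.4059]
tool_rot: [0.127, 0.992, 0.0, -0.0]
ft_force: [0.0, 0.7, -0.5]
grip_width: 0.0001
grip_force: 0.0
```

```bash
python3 -c "
from m import *
for i in range(2): roller('scene')
roller('top'); roller('top')
print(get_obs()['position'],get_obs()['ft_force'])
c=camera('scene'); cv2.imwrite('pics/s3.png',cv2.resize(c['pixels'][80:240,220:460],None,fx=3,fy=3))"
```

```text
scene 0.81 rect [561.4  33.7] [ 53.  148.3] ang -15.0 -15.4 depth top [563.7  33.3  57.2] [57.2 60.7]
  nest frame x,y: 14.7 0.6
scene 0.87 rect [561.2  33.8] [ 50.1 147.8] ang -15.7 -14.5 depth top [563.5  33.2  57.2] [57.2 60.8]
  nest frame x,y: 14.5 0.7
top 0.63 rect [608.1  16.2] [51.  28.4] ang 53.0 55.0 depth top [602.6  13.6  59.2] [ 59.2 380.1]
  nest frame x,y: 64.4 -4.5
top 0.49 rect [604.6  16.8] [40.7 28.9] ang 32.4 45.0 depth top [602.7  12.3  58.7] [58.7 63.2]
  nest frame x,y: 60.8 -4.8
[0.55524766 0.0346233  0.40538288] [-0.4202173   1.09114322  0.51058665]
```

View pics/s3.png

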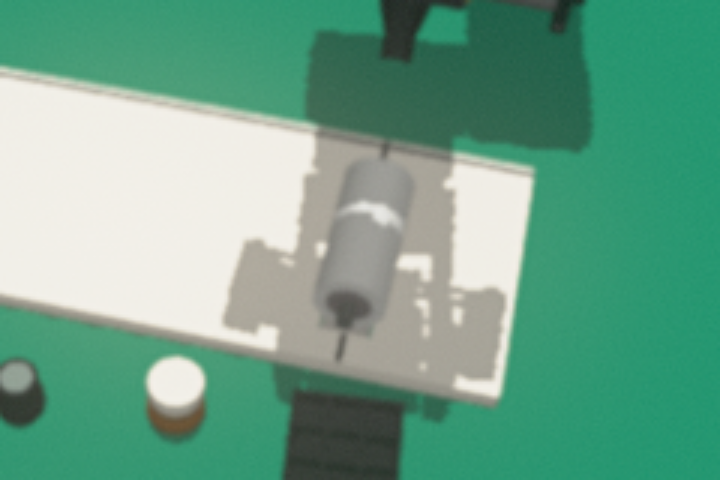

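```bash
python3 -c "
from rig import hand_in
print(hand_in())"
```

```text
the job is handed in; nothing more can be done
None
```

The job is handed in: the roller was pushed along the board onto the strip (its half turn could not be seen, only inferred from its coasting), pressed about 3.5 mm to the stop, held at about 12–13 N for about 1 s, and left at rest in the slot about 1 mm off centre; the judge gave no verdict.

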